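# Gauge the bore of a pasta die head

### The arm

A 6-joint arm with a two-finger parallel gripper is mounted at the origin on the work surface. World frame = base frame: x ahead of the robot, y to its left, z up, the work surface at z = 0. Lengths are in m, angles in degrees, forces in N, time in s.
With the tool pointing down it reaches from about 0.3 to 0.75 m from the base axis. Payload 8.5 kg.
Tool frame: the origin (TCP) lies midway between the tips of the shut fingers; the grasp point (between the pads) lies behind it (grasp_offset is the z of the grasp point in the tool frame, in m); z points along the fingers, y is the direction in which the jaws open and shut (so a half turn about z gives the same grasp; the last joint's range is limited). The gripper opens to 85 mm and grips with 20 to 120 N. Pads are 22 mm wide; open, the fingers measure 114 mm over their backs; the gripper's body (76 mm by 85 mm) begins 54 mm behind the grasp point. The pads swing forward as they close: fully open they stand 13 mm farther back than shut.
Start: joints at [-83.956, 21.807, 74.336, -0, 83.858, -12.336], TCP at [0.173, -0.522, 0.231] pointing down, gripper open.
Joint ranges: [-178.18, 178.18], [-50.72, 133.34], [12.68, 142.11], [-81.47, 261.47], [9.98, 163.14], [-165.26, 165.26]. Speed limits (degrees/s): [136.94, 136.94, 180, 180, 180, 180].

### API

Orientations are given as a 3x3 rotation matrix whose columns are the frame's x, y, z axes.
In Python, from rig import * gives the robot as it stands.
- The arm moves only by the shell command python3 -m pendant 'ROWS' [FORCE]. ROWS is JSON, one flat list of numbers, 7 for each row, row after row: the finger opening in mm, from 0 to 85.4, then the shift along the tool's x, y, z in units of 50 mm (1.0 is 50 mm), then the turn, a rotation vector about the tool's x, y, z in units of 8 degrees (1.0 is 8 degrees). In form: [hand, dx, dy, dz, wx, wy, wz, hand, dx, dy, dz, wx, wy, wz, ...]. A call has 1 to 12 rows; each row shifts and turns the commanded pose from where the row before left it, along the tool's axes as they then stand; what a row does not reach is not made up. A row lasts 1/10 s, in which the tool goes at most 50 mm and 8.59 degrees, less where a joint would pass 70% of its speed; a pose out of reach is approached as far as the arm can. A call is refused whole if a number of a shift passes 1 or a number of a turn 1, either way. A call with a gripper value outside its range is refused whole. The fingers move at their own pace and stop on an object; FORCE is the grip in N (left out, the last holds). Time passes only in rows, so rows that do not move let the fingers close. It gives the time, the measured TCP pose, the force and the opening at its end, in the units of the state.
- observe(): the state, without advancing time (a new reading comes with each control period).
- get_image(name): name is "scene" or "top"; returns a dict with "frame" (480x640x3 uint8, red, green, blue), "depth" (480x640 float32, m along the optical axis (not along the pixel's ray), 0 where there is no reading), "K" (3x3 intrinsics, pixels), "rvec" (rotation vector, rad) and "tvec" (3), from world to camera coordinates, as OpenCV has them. Camera axes: x right, y down, z forward; pixel columns grow to the right and rows downward; lengths in m; the calibration is good to about 2 mm. A picture is of the moment at which its call begins.
- close_job(): hands the job in, once; it reports no verdict.
The state is a dict: "time_s": time; "q": joint angles; "qvel": joint speeds; "joint_efforts": joint torques, N m; "position": TCP position; "tool_rot": TCP orientation; "ft_force": force on the tool from outside, world axes, zero at the start; "wrist_torque": the same for the moment, N m; "grip_width": finger opening in m.
Only numpy, scipy, OpenCV 4.12 (cv2) and the standard library are available. Lean on these libraries where they do the work, as an engineer would, in place of code of your own. Each camera call takes 0.05 s, during which the arm holds its last target.

### The job

Check the bush of the pasta die head for wear with the double-ended plug gauge: slide its long go end into the bore until the collar sits fully home on the bush's flange, and draw it out again. Then turn the gauge round and push its short, thicker no-go end gently and squarely into the mouth of the same bore until it stops, holding it there for about a second, to confirm that the bore refuses it. Never push hard against the bush, finally lay the gauge back in its rest and let go, and leave the other things on the counter where they are.

Things in the scene. Friction and masses are not known exactly. Their poses are not given: they have to be found in the camera images.
- gauge_mid (a point): Centre of the steel double-ended plug gauge (0.4 kg, up to a third more or less, balanced here), lying level in the rest. x along the gauge to the go end, z up. Handle: square bar 26 x 26 mm, 90 mm long, sides upright, gripped from above; at each end of it a round collar, 50 mm diameter, 5 mm thick. Beyond the collars: go end (+x), no-go end (-x)
- go_tip (a point): Centre of the go end's tip, 95 mm from gauge_mid along the gauge's +x; axes as gauge_mid. The go end is round, 26 mm diameter, 45 mm long beyond its collar, the last 6 mm tapering to 18 mm
- nogo_tip (a point): Centre of the no-go end's flat face, 72 mm from gauge_mid along the gauge's -x; axes as gauge_mid. The no-go end is round, 31 mm diameter, 22 mm long beyond its collar
- rest: White rest fixed to the counter: plate 90 x 70 x 8 mm, two saddles 10 mm thick, 33 mm either side of the middle; fingers go between them. Origin on the counter at its centre, x along the gauge, z up. The handle drops in from above, either way round, its centre then 46 mm above the origin; channel 31 mm wide, flared lips, saddles 49 mm high, 7 mm play lengthwise either way
- die: Die head fixed to the counter: aluminium block 60 (x) x 100 (y) x 88 mm high on a foot plate 90 x 150 x 8 mm, with a bronze bush whose round 76 mm flange faces -x. Origin on the counter under the block's centre; x level, into the bore, z up. A push of the gauge of more than 25 N spoils the bush; 4 to 10 N is plenty
- die_face (a point): Nominal bore centre in the plane of the flange's front, 40 mm from the die's origin along -x, 46 mm up; x level, into the bore, z up. The bush floats and is pinned off centre: the true bore axis is parallel to x but up to 6 mm sideways (y) and up to 6 mm up or down (z) from here, different each time, not measured: find it by feel or sight. It does not give when pushed
- bore_neck (a point): Nominal bore centre 7 mm behind die_face (same axes, same off-centre caveat). A 45 degree lead-in narrows from 42 mm diameter at the flange face to the 28 mm bore here; the bore runs right through, 70 mm in all. Go end home: collar on the flange, go_tip 45 mm past the face. The no-go end, if central, stops on the lead-in about 5 mm past the face
- pasta_tray: Bystander: clear plastic tray of pasta, 150 x 110 x 50 mm, origin under its centre
- spare_die: Bystander: stepped bronze disc, 64 mm diameter, 22 mm high, origin under its centre
- brush: Bystander: wooden-handled cleaning brush lying on the counter, origin under its middle
There are look-alikes about, which are no part of the job. Several things look just like the rest: the one meant starts nearest to the robot's base. Leave any red look-alike of the part that bears gauge_mid alone.

How it is judged:
By the outcome, as a careful person would: the job done as asked, in the order asked, and still so for the second after the job is handed in, with the robot touching nothing.
It also fails if it takes over 72 s, if anything falls off the work surface, if the arm or the gripper's body presses on something with over 40 N, if the wrist force passes 120 N, or if a joint passes its speed limit or range.

## Working session

There is one attempt and no reset: what is moved stays moved. The work goes in short steps, Python scripts to look and compute and a shell command to move; the robot and the scene stay as the last step left them, time stands still between calls to the robot, and variables do not carry over. Pictures are saved under pics/ and viewed, and the job is handed in when it is done.

```bash
ls; mkdir -p pics; python3 - <<'E'
from rig import *
import cv2
s=observe();print({k:s[k] for k in s})
import rig;print([n for n in dir(rig) if not n.startswith('__')])
try: print(grasp_offset)
except Exception as e: print(e)
for n in ("scene","top"):
    d=get_image(n);cv2.imwrite(f"pics/{n}0.png",d["frame"][:,:,::-1]);print(n,d["K"],d["rvec"],d["tvec"])
E
```

```text
pics
{'time_s': 0.0, 'q': array([-8.39561899e+01,  2.18396795e+01,  7.43853011e+01, -2.64535650e-04,
        8.38567104e+01, -1.23345240e+01]), 'qvel': array([-0.0104445 ,  0.0278077 , -0.02950031,  0.02401876, -0.04311701,
       -0.00472586]), 'joint_efforts': array([ 4.77566955e-04, -4.48462236e+01, -2.31280804e+01, -1.59162287e-04,
        4.72317712e-03, -3.02211419e-06]), 'position': array([ 0.17338615, -0.52164672,  0.23072083]), 'tool_rot': array([[ 9.48995170e-01,  3.15290569e-01, -1.54683368e-04],
       [ 3.15290464e-01, -9.48994159e-01,  1.41736802e-03],
       [ 3.00089158e-04, -1.39384560e-03, -9.99998984e-01]]), 'ft_force': array([ 0.39656329, -0.18976629,  0.80906755]), 'wrist_torque': array([-0.00468283, -0.00820494, -0.04055536]), 'grip_width': 0.08519805799355609}
['MotionError', 'close_job', 'get_image', 'grasp_offset', 'observe']
-0.0187
scene [[585.92479903   0.         320.40509603]
 [  0.         585.92479903 247.20085878]
 [  0.           0.           1.        ]] [ 1.96663912  1.37924577 -0.57125477] [-0.09756878 -0.33770435  1.69347362]
top [[514.69941895   0.         324.8976255 ]
 [  0.         514.69941895 244.03864225]
 [  0.           0.           1.        ]] [ 2.12982262 -2.19455599  0.06614138] [-0.04805248  0.55207524  1.23019756]
```

View pics/scene0.png

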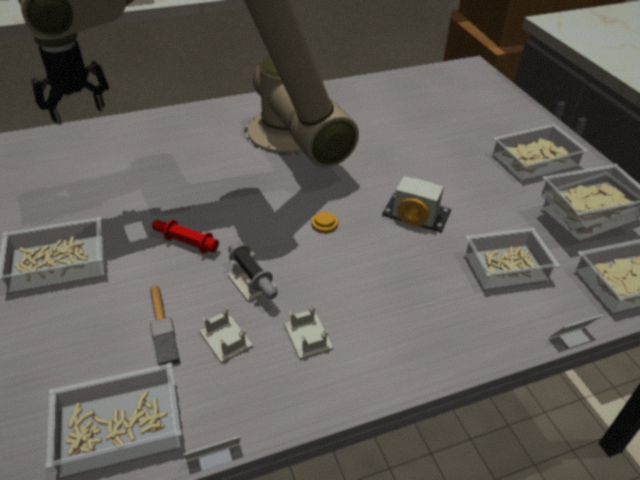

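View pics/top0.png

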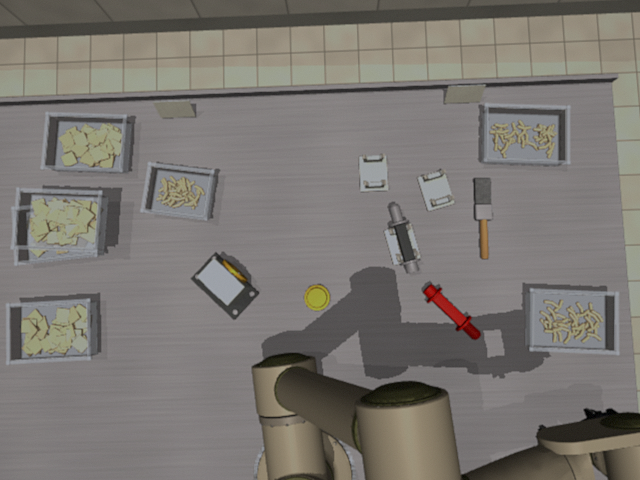

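```bash
cat > h.py <<'E'
import numpy as np, cv2
from rig import *
def cam(d):
    R=cv2.Rodrigues(np.array(d["rvec"],float))[0];t=np.array(d["tvec"],float).ravel();return d["K"],R,t
def ray(d,uv,z):
    K,R,t=cam(d);uv=np.atleast_2d(uv).astype(float)
    r=np.c_[uv,np.ones(len(uv))]@np.linalg.inv(K).T@R
    c=-R.T@t;return c+r*((z-c[2])/r[:,2])[:,None]
def cloud(d):
    K,R,t=cam(d);v,u=np.mgrid[0:480,0:640];z=d["depth"]
    p=np.stack([(u-K[0,2])/K[0,0]*z,(v-K[1,2])/K[1,1]*z,z],-1)
    P=(p-t)@R;P[z<=0]=np.nan;return P
def proj(d,X):
    K,R,t=cam(d);return cv2.projectPoints(np.atleast_2d(np.array(X,float)),d["rvec"] if np.ndim(d["rvec"])else 0,t,K,None)[0].reshape(-1,2)
E
python3 - <<'E'
from h import *
d=get_image("top");np.savez("top0.npz",**d);s=get_image("scene");np.savez("scene0.npz",**s)
def crop(n,d,x0,y0,x1,y1,k):
    cv2.imwrite(n,cv2.resize(d["frame"][y0:y1,x0:x1,::-1],None,fx=k,fy=k,interpolation=cv2.INTER_CUBIC))
crop("pics/c1.png",d,170,140,500,340,2.4) 
crop("pics/c2.png",s,140,160,340,370,2.8)
crop("pics/c3.png",s,370,160,470,245,6)
P=cloud(d)
for uv in [(403,240),(394,212),(412,265),(374,172),(435,190),(225,285),(317,297),(484,215),(50,300),(340,100)]: print(uv,P[uv[1],uv[0]].round(4),ray(d,uv,0).round(3))
E
```

```text
(403, 240) [ 0.5512 -0.2502  0.0576] [[ 0.557 -0.257  0.   ]]
(394, 212) [ 0.6182 -0.2315  0.0598] [[ 0.627 -0.238  0.   ]]
(412, 265) [ 0.4915 -0.2686  0.0584] [[ 0.494 -0.277  0.   ]]
(374, 172) [ 0.728  -0.1916  0.0086] [[ 0.73  -0.192  0.   ]]
(435, 190) [ 0.6781 -0.341   0.0051] [[ 0.679 -0.342  0.   ]]
(225, 285) [0.4569 0.1661 0.0918] [[0.458 0.187 0.   ]]
(317, 297) [ 0.4226 -0.0419  0.025 ] [[ 0.422 -0.041  0.   ]]
(484, 215) [ 0.61   -0.4546  0.017 ] [[ 0.612 -0.459  0.   ]]
(50, 300) [ 0.4337  0.6287 -0.0035] [[0.434 0.627 0.   ]]
(340, 100) [ 0.9199 -0.1129 -0.0022] [[ 0.919 -0.113  0.   ]]
```

```bash
ls pics
```

```text
c1.png
c2.png
c3.png
scene0.png
top0.png
```

View pics/c1.png

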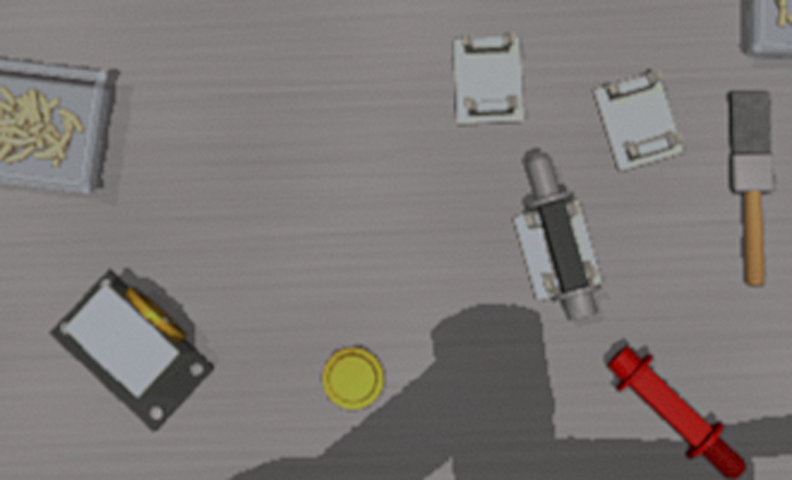

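View pics/c2.png

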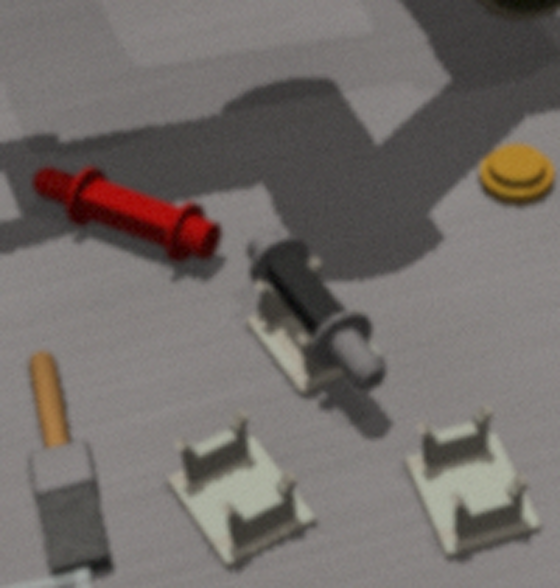

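View pics/c3.png

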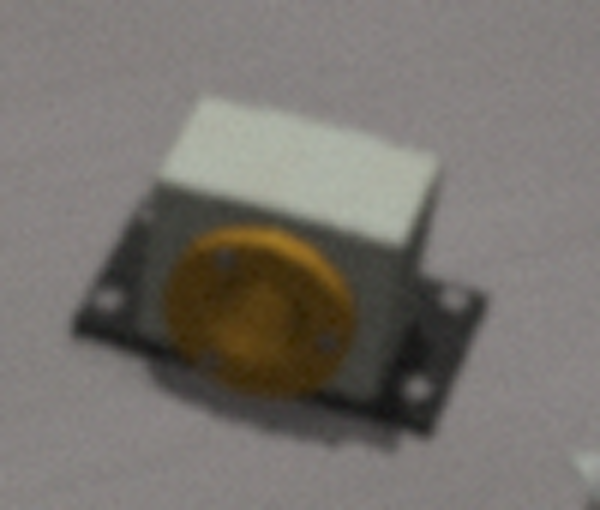

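```bash
python3 - <<'E'
from h import *
d=dict(np.load("top0.npz"));s=dict(np.load("scene0.npz"))
P=cloud(d);f=d["frame"].astype(int)
def rect(d,mask,z,name):
    cs,_=cv2.findContours(mask.astype(np.uint8),cv2.RETR_EXTERNAL,cv2.CHAIN_APPROX_NONE)
    c=max(cs,key=cv2.contourArea);p=ray(d,c[:,0],z)[:,:2]
    r=cv2.minAreaRect((p*1000).astype(np.float32));print(name,r,cv2.contourArea(c));return r
# die block top
hgt=P[:,:,2]
roi=np.zeros((480,640),bool);roi[245:325,185:265]=1
m=roi&(f.min(2)>130)
rect(d,m,0.088,"blocktop")
roi2=np.zeros((480,640),bool);roi2[195:280,375:430]=1
print(f[240,403],f[235,400],f[212,394],f[240,390])
m=roi2&(f.max(2)<75)
rect(d,m,0.059,"handle")
mm=np.zeros((480,640,3),np.uint8);mm[m]=255
cv2.imwrite("pics/m.png",cv2.resize(mm[190:290,360:440],None,fx=5,fy=5))
m=roi2&(hgt>0.04)
q=P[m];c=q[:,:2].mean(0);w,v=np.linalg.eigh(np.cov(q[:,:2].T));print("cloud",c,v[:,1],np.degrees(np.arctan2(v[1,1],v[0,1])));
t=(q[:,:2]-c)@v[:,1];print(np.percentile(t,[0,1,99,100]),len(t))
# block cloud
roi[:]=0;roi[235:330,180:270]=1
m=roi&(hgt>0.075)&(hgt<0.1);q=P[m];r=cv2.minAreaRect((q[:,:2]*1000).astype(np.float32));print("blk",r,np.median(q[:,2]))
# scene
S=cloud(s);
roi[:]=0;roi[160:245,370:470]=1
fs=s["frame"].astype(int)
m=roi&(S[:,:,2]>0.08);q=S[m];print("blkS",cv2.minAreaRect((q[:,:2]*1000).astype(np.float32)),np.median(q[:,2]))
print("gaugeScene",)
E
```

```text
blocktop ((467.02679443359375, 177.9403076171875), (99.7071304321289, 61.883148193359375), 46.900184631347656) 1016.0
[62 61 60] [64 63 62] [129 125 124] [158 162 169]
handle ((546.0537719726562, -246.48634338378906), (91.09314727783203, 44.0168342590332), 9.073896408081055) 392.5
cloud [ 0.55216503 -0.25024759] [-0.97206355 -0.23471783] -166.42500938504813
[-0.08799266 -0.08461553  0.07758456  0.07906938] 932
blk ((468.28082275390625, 176.07858276367188), (101.05058288574219, 70.04608154296875), 45.58938980102539) 0.08690700495271356
blkS ((465.7221984863281, 176.00259399414062), (99.87006378173828, 69.23120880126953), 46.66451644897461) 0.08689688482865955
gaugeScene
```

```bash
python3 - <<'E'
from h import *
d=dict(np.load("top0.npz"));s=dict(np.load("scene0.npz"))
for n,c in(("top",d),("scene",s)):
    K,R,t=cam(c);print(n,(-R.T@t).round(3))
P=cloud(d);f=d["frame"].astype(int);hgt=P[:,:,2]
# centre line of gauge: bright+dark mask by height, at top points
roi2=np.zeros((480,640),bool);roi2[195:280,375:430]=1
m=roi2&(hgt>0.052);q=P[m]
r=cv2.fitLine(q[:,:2].astype(np.float32),cv2.DIST_HUBER,0,.01,.01).ravel();a=np.degrees(np.arctan2(r[1],r[0]));print("line",r,a)
u=r[:2]*np.sign(r[0]);t=(q[:,:2]-r[2:])@u;print("ext",r[2:]+u*t.min(),r[2:]+u*t.max(),t.max()-t.min(),"mid",r[2:]+u*(t.max()-95e-3),r[2:]+u*(t.min()+72e-3))
# handle dark
m=(roi2&(f.max(2)<72)).astype(np.uint8);m=cv2.morphologyEx(m,cv2.MORPH_OPEN,np.ones((3,3)))
cs,_=cv2.findContours(m,0,1);c=max(cs,key=cv2.contourArea);print("dark",cv2.minAreaRect((ray(d,c[:,0],.059)[:,:2]*1000).astype(np.float32)),cv2.contourArea(c))
v=f.copy().astype(np.uint8)[:,:,::-1].copy();cv2.drawContours(v,[c],-1,(0,255,0),1)
cv2.imwrite("pics/m2.png",cv2.resize(v[190:290,360:440],None,fx=6,fy=6,interpolation=cv2.INTER_NEAREST))
# flange in scene
fs=s["frame"];hsv=cv2.cvtColor(fs,cv2.COLOR_RGB2HSV)
m=((hsv[...,0]>8)&(hsv[...,0]<28)&(hsv[...,1]>120)&(hsv[...,2]>40)).astype(np.uint8);m[:,:370]=0;m[:,470:]=0;m[:160]=0;m[245:]=0
cs,_=cv2.findContours(m,0,1);c=max(cs,key=cv2.contourArea)
v=fs[:,:,::-1].copy();cv2.drawContours(v,[c],-1,(0,255,0),1);v=cv2.resize(v[180:235,380:455],None,fx=8,fy=8,interpolation=cv2.INTER_NEAREST);cv2.imwrite("pics/m3.png",v)
# rays onto plane of flange front
th=np.radians(136.9);x=np.array([np.cos(th),np.sin(th),0]);y=np.array([-x[1],x[0],0]);o=np.array([.4667,.1772,0])
def onface(dd,uv,off):
    K,R,t=cam(dd);rr=np.c_[uv.astype(float),np.ones(len(uv))]@np.linalg.inv(K).T@R;cc=-R.T@t
    p=cc+rr*(((o+off*x-cc)@x)/(rr@x))[:,None];return np.c_[(p-o)@y,p[:,2]]
p=onface(s,c[:,0],-.04)*1000
print("flange y",np.percentile(p[:,0],[0,100]),"z",np.percentile(p[:,1],[0,100]));print(cv2.fitEllipse(p.astype(np.float32)),cv2.minEnclosingCircle(p.astype(np.float32)))
# depth
S=cloud(s);q=S[m>0];Q=np.c_[(q-o)@x,(q-o)@y,q[:,2]]*1000
for z0 in range(5,90,10):
    k=(Q[:,2]>z0)&(Q[:,2]<=z0+10);print(z0,k.sum(),Q[k].mean(0).round(1) if k.any() else "", np.percentile(Q[k][:,1],[0,100]).round(1) if k.any() else "")
np.savez("Q.npz",Q=Q)
E
```

```text
top [ 0.438 -0.098  1.272]
scene [ 1.399 -0.435  0.92 ]
line [ 0.9719205   0.23530957  0.5513908  -0.25077462] 13.609872
ext [ 0.47539441 -0.26917395] [ 0.63740936 -0.22994886] 0.16669569045986957 mid [ 0.54507692 -0.25230327] [ 0.54537268 -0.25223166]
dark ((546.2838745117188, -251.55792236328125), (88.220947265625, 28.118202209472656), 11.978754997253418) 373.5
flange y [-35.53597894  39.01967273] z [ 4.15949826 87.23110774]
((1.022538423538208, 45.889915466308594), (73.63654327392578, 80.92615509033203), 1.9149450063705444) ((1.7112027406692505, 45.380455017089844), 42.1497917175293)
5 51 [-38.5  -1.3  10.2] [-24.7  33.2]
15 120 [-34.2   2.1  21.1] [-31.1  35.4]
25 142 [-29.    4.1  29. ] [-33.2  35.7]
35 62 [-36.9   5.5  39.6] [-35.1  39.9]
45 69 [-39.3  -0.1  50.3] [-34.9  37.4]
55 94 [-38.2   0.4  60.3] [-32.7  36.3]
65 102 [-36.8   0.4  70.3] [-25.6  29.3]
75 40 [-34.9   0.4  77.1] [-17.1  15.2]
85 0
```

```bash
sleep 0.1
```

```text
(no output)
```

View pics/m2.png

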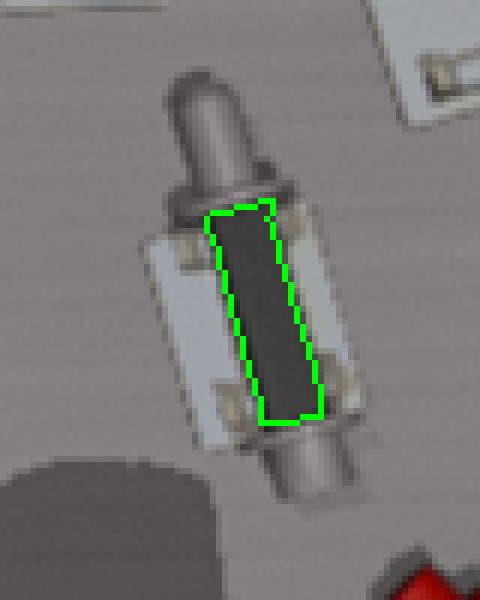

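View pics/m3.png

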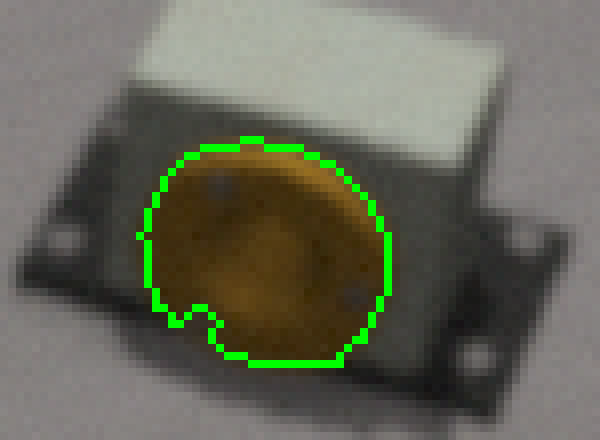

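```bash
python3 - <<'E'
from h import *
fr=[];dp=[]
for i in range(12):
    s=get_image("scene");fr.append(s["frame"].astype(float));dp.append(s["depth"])
s["frame"]=np.mean(fr,0);s["depth"]=np.median(dp,0);np.savez("sceneavg.npz",**s)
th=np.radians(136.9);x=np.array([np.cos(th),np.sin(th),0]);y=np.array([-x[1],x[0],0]);o=np.array([.4667,.1772,0])
# rectified metric view of face: columns = -y (viewed from front), rows = z down, 6 px/mm, y in [-50,50], z in [-5,95]
yz=np.array([[50,95],[-50,95],[-50,-5],[50,-5]],float)
X=o-.04*x+yz[:,:1]/1000*y+np.c_[0*yz[:,0],0*yz[:,0],yz[:,1]/1000]
uv=proj(s,X).astype(np.float32)
H=cv2.getPerspectiveTransform(uv,np.float32([[0,0],[600,0],[600,600],[0,600]]))
im=cv2.warpPerspective(np.clip(s["frame"],0,255).astype(np.float32),H,(600,600),flags=cv2.INTER_CUBIC)
g=np.clip(im*1.8,0,255).astype(np.uint8)[:,:,::-1].copy()
for k in range(0,601,60):
    c=(0,0,255) if k==300 else (90,90,90)
    cv2.line(g,(k,0),(k,600),c,1);cv2.line(g,(0,k),(600,k),c,1)
cv2.circle(g,(300,int((95-46)*6)),4,(0,255,0),-1)
cv2.imwrite("pics/rect.png",g)
print(uv, proj(s,o-.04*x+[0,0,.046]))
print(observe()["time_s"])
E
```

```text
[[395.02365 189.41432]
 [437.5054  200.59845]
 [430.88495 233.57658]
 [390.59116 222.31055]] [[413.28399714 211.50432971]]
0.8
```

View pics/rect.png

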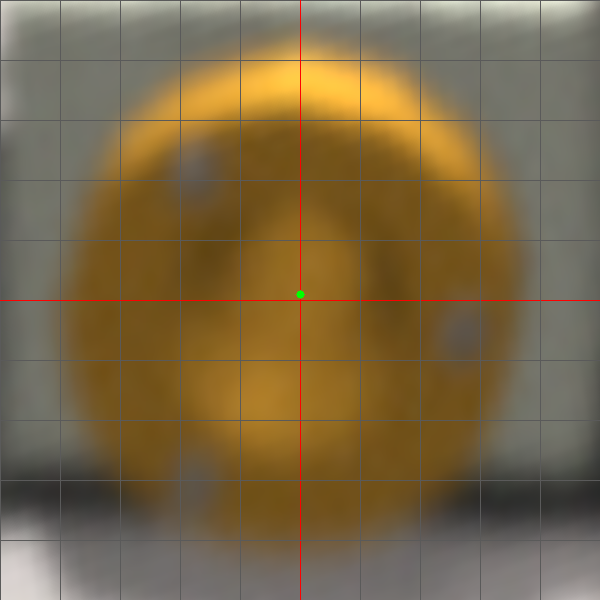

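```bash
cat > st.py <<'E'
from h import *
import sys
s=observe();R=s["tool_rot"];ph=np.degrees(np.arctan2(R[1,0],R[0,0]))
tilt=np.degrees(np.arccos(-R[2,2]))
print("t %.2f"%s["time_s"],"pos",s["position"].round(4),"phi %.2f tilt %.2f"%(ph,tilt),"F",s["ft_force"].round(1),"w %.4f"%s["grip_width"],"q",s["q"].round(1))
if len(sys.argv)>4:
    T=np.array([float(a) for a in sys.argv[1:4]]);P=float(sys.argv[4])
    d=R.T@(T-s["position"]);print("rows units: shift",(d/.05).round(3),"then wz",round((ph-P)/8,3))
E
python3 -m pendant '[85,0.732,-0.231,0.135,0,0,0,85,0.732,-0.231,0.135,0,0,0,85,0.732,-0.231,0.135,0,0,0,85,0.732,-0.231,0.135,0,0,0,85,0.732,-0.231,0.135,0,0,0,85,0.732,-0.231,0.135,0,0,0,85,0.732,-0.231,0.135,0,0,0,85,0.732,-0.231,0.135,0,0,0,85,0.732,-0.231,0.135,0,0,0,85,0.732,-0.231,0.135,0,0,0,85,0.732,-0.231,0.135,0,0,0,85,0.732,-0.231,0.135,0,0,0.671]' 80
python3 st.py 0.546 -0.252 0.15 13
```

```text
time_s: 2.0
position: [0.5477, -0.2508, 0.1501]
tool_rot: [[0.975, 0.224, 0.0], [0.224, -0.975, -0.0], [0.0, 0.0, -1.0]]
ft_force: [0.2, 0.1, 0.1]
grip_width: 0.085
t 2.00 pos [ 0.5477 -0.2508  0.1501] phi 12.95 tilt 0.01 F [0.2 0.1 0.1] w 0.0850 q [-35.8  30.8  73.1  -0.   76.1  41.2]
rows units: shift [-0.039  0.015  0.002] then wz -0.007
```

```bash

python3 -m pendant '[80,-0.039,0.015,0.6,0,0,0,70,0,0,0.6,0,0,0,65,0,0,0.6,0,0,0,60,0,0,0.4,0,0,0,55,0,0,0.2,0,0,0,55,0,0,0.04,0,0,0]' 80
python3 st.py 0.546 -0.252 0.028 13
```

```text
time_s: 2.6
position: [0.5446, -0.2529, 0.0275]
tool_rot: [[0.974, 0.225, -0.001], [0.225, -0.974, 0.001], [-0.001, -0.001, -1.0]]
ft_force: [-0.4, 0.7, -0.7]
grip_width: 0.0549
t 2.60 pos [ 0.5446 -0.2529  0.0275] phi 13.01 tilt 0.09 F [-0.4  0.7 -0.7] w 0.0549 q [-36.2  38.8  81.1   0.   60.2  40.8]
rows units: shift [ 0.032 -0.012 -0.009] then wz 0.001
```

```bash

python3 -m pendant '[40,0,0,0,0,0,0,30,0,0,0,0,0,0,20,0,0,0,0,0,0,10,0,0,0,0,0,0,10,0,0,0,0,0,0,10,0,0,0,0,0,0]' 80
python3 st.py 0.546 -0.252 0.028 13
python3 - <<'E'
from h import *
for n in("scene","top"):
    s=get_image(n);cv2.imwrite(f"pics/g_{n}.png",s["frame"][:,:,::-1])
E
```

```text
time_s: 3.2
position: [0.5455, -0.2537, 0.0299]
tool_rot: [[0.974, 0.225, 0.003], [0.225, -0.974, -0.002], [0.002, 0.003, -1.0]]
ft_force: [-0.3, -0.6, 7.2]
grip_width: 0.0246
t 3.20 pos [ 0.5455 -0.2537  0.0299] phi 13.01 tilt 0.19 F [-0.3 -0.6  7.2] w 0.0246 q [-36.2  38.6  81.   -0.   60.3  40.8]
rows units: shift [ 0.018 -0.032  0.038] then wz 0.001
```

View pics/g_scene.png

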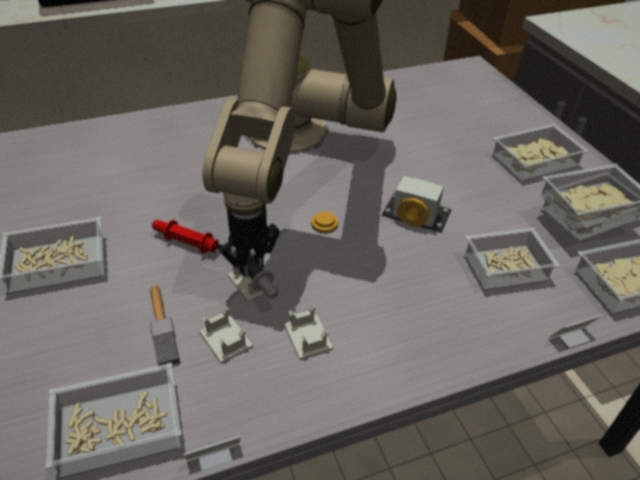

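```bash

python3 -m pendant '[10,0,0,-0.2,0,0,0,10,0,0,-0.4,0,0,0,10,0,0,-0.6,0,0,0,10,0,0,-0.6,0,0,0,10,0,0,-0.6,0,0,0,10,0,0,0,0,0,0,10,0,0,0,0,0,0]' 80
python3 st.py 0.5864 0.0622 0.15 136.8
```

```text
time_s: 4.0
position: [0.5444, -0.2527, 0.148]
tool_rot: [[0.974, 0.225, -0.0], [0.225, -0.974, 0.0], [-0.0, -0.001, -1.0]]
ft_force: [-0.6, -0.4, -2.4]
grip_width: 0.025
t 4.00 pos [ 0.5444 -0.2527  0.148 ] phi 13.02 tilt 0.04 F [-0.6 -0.4 -2.4] w 0.0250 q [-36.2  30.7  73.6   0.   75.7  40.8]
rows units: shift [ 2.236 -5.947 -0.038] then wz -15.473
```

```bash

python3 -m pendant '[10,0.28,-0.743,0,0,0,0,10,0.28,-0.743,0,0,0,0,10,0.28,-0.743,0,0,0,0,10,0.28,-0.743,0,0,0,0,10,0.28,-0.743,0,0,0,0,10,0.28,-0.743,0,0,0,0,10,0.28,-0.743,0,0,0,0,10,0.28,-0.743,0,0,0,0,10,0,0,0,0,0,-0.9,10,0,0,0,0,0,-0.9,10,0,0,0,0,0,-0.9,10,0,0,0,0,0,-0.9]' 80
python3 -m pendant '[10,0,0,0,0,0,-1,10,0,0,0,0,0,-1,10,0,0,0,0,0,-1,10,0,0,0,0,0,-1,10,0,0,0,0,0,-1,10,0,0,0,0,0,-1,10,0,0,0,0,0,-1,10,0,0,0,0,0,-1,10,0,0,0,0,0,-1,10,0,0,0,0,0,-1,10,0,0,0,0,0,-1,10,0,0,0,0,0,-0.87]' 80
python3 st.py 0.5864 0.0622 0.0242 136.8
```

```text
time_s: 5.2
position: [0.5859, 0.062, 0.146]
tool_rot: [[0.742, 0.671, -0.004], [0.671, -0.742, 0.0], [-0.003, -0.003, -1.0]]
ft_force: [-0.3, 0.5, -3.3]
grip_width: 0.0248
time_s: 6.4
position: [0.5859, 0.0618, 0.146]
tool_rot: [[-0.732, 0.681, -0.004], [0.681, 0.732, 0.0], [0.004, -0.003, -1.0]]
ft_force: [0.1, -0.1, -3.0]
grip_width: 0.0243
t 6.40 pos [0.5859 0.0618 0.146 ] phi 137.08 tilt 0.25 F [ 0.1 -0.1 -3. ] w 0.0243 q [ -5.5  29.9  75.5   0.   74.9 -52.6]
rows units: shift [-0.01   0.019  2.437] then wz 0.036
```

```bash

python3 -m pendant '[10,0,0.019,0.6,0,0,0.03,10,0,0,0.6,0,0,0,10,0,0,0.6,0,0,0,10,0,0,0.4,0,0,0,10,0,0,0.24,0,0,0,10,0,0,0,0,0,0,10,0,0,0,0,0,0]' 80
python3 st.py 0.5864 0.0622 0.0242 136.8
python3 - <<'E'
from h import *
for n in("scene","top"):
    fr=[];
    for i in range(4):
        s=get_image(n);fr.append(s["frame"].astype(float))
    s["frame"]=np.mean(fr,0);np.savez(f"pre_{n}.npz",**s)
    a,b,c,e=(320,150,480,270) if n=="scene" else (170,200,350,335)
    cv2.imwrite(f"pics/pre_{n}.png",cv2.resize(np.clip(s["frame"]*1.4,0,255).astype(np.uint8)[b:e,a:c,::-1],None,fx=4.4,fy=4.4,interpolation=cv2.INTER_CUBIC))
E
```

```text
time_s: 7.1
position: [0.5877, 0.0624, 0.0265]
tool_rot: [[-0.726, 0.688, -0.0], [0.688, 0.726, 0.0], [0.0, 0.0, -1.0]]
ft_force: [0.5, -0.2, -2.9]
grip_width: 0.0248
t 7.10 pos [0.5877 0.0624 0.0265] phi 136.53 tilt 0.00 F [ 0.5 -0.2 -2.9] w 0.0248 q [ -5.4  38.1  82.9   0.   59.  -51.9]
rows units: shift [ 0.017 -0.021  0.045] then wz -0.034
```

View pics/pre_scene.png

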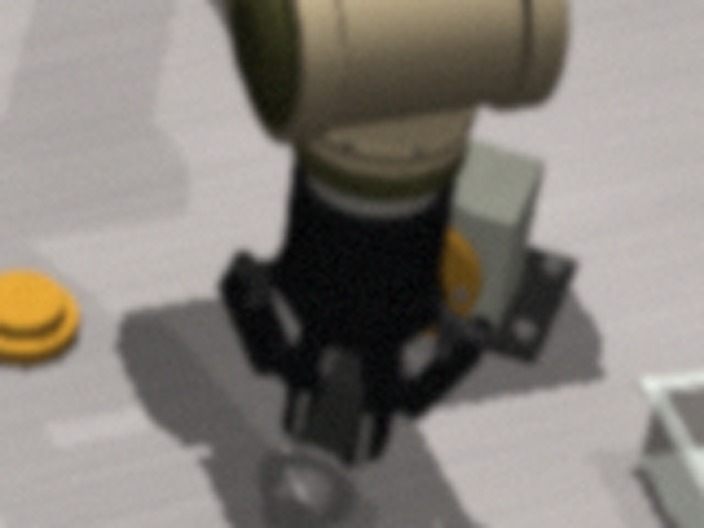

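View pics/pre_top.png

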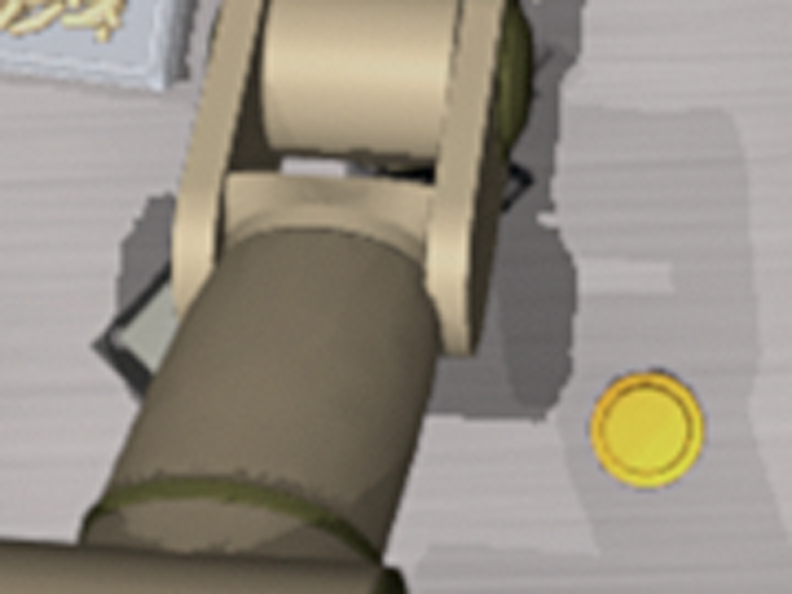

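```bash
cat > die.py <<'E'
from h import *
TH=np.radians(136.8);X=np.array([np.cos(TH),np.sin(TH),0]);Y=np.array([-X[1],X[0],0]);O=np.array([.4667,.1772,0]);DF=O-.04*X
def st(n=1):
    s=observe();R=s["tool_rot"];p=s["position"]-DF
    ph=np.degrees(np.arctan2(R[1,0],R[0,0]));F=s["ft_force"]
    print("t %.2f die-frame TCP mm: x %.1f y %.1f z %.1f (gauge axis z %.1f)"%(s["time_s"],*(1000*np.array([p@X,p@Y,s["position"][2]])),1000*s["position"][2]+16.1),"phi %.2f tiltx %.2f tilty %.2f"%(ph,np.degrees(R[2,0]),np.degrees(R[2,1])),"F die x %.1f y %.1f z %.1f"%(F@X,F@Y,F[2]),"M",np.round([s["wrist_torque"]@X,s["wrist_torque"]@Y,s["wrist_torque"][2]],2),"w %.4f"%s["grip_width"])
if __name__=="__main__": st()
E
python3 die.py; python3 -m pendant '[10,0,0,0,0,0,-0.03,10,0,0,0.04,0,0,0,10,0,0,0,0,0,0,10,0,0,0,0,0,0]'; python3 die.py;python3 die.py
```

```text
t 7.50 die-frame TCP mm: x -126.9 y 0.8 z 26.7 (gauge axis z 42.8) phi 136.53 tiltx -0.03 tilty 0.02 F die x 0.6 y 0.2 z -2.9 M [-0.04 -0.04 -0.  ] w 0.0247
time_s: 7.9
position: [0.5876, 0.0624, 0.0242]
tool_rot: [[-0.729, 0.685, -0.0], [0.685, 0.729, 0.0], [0.0, -0.0, -1.0]]
ft_force: [0.3, 0.2, -3.4]
grip_width: 0.0252
t 7.90 die-frame TCP mm: x -126.7 y 0.9 z 24.2 (gauge axis z 40.3) phi 136.77 tiltx 0.01 tilty -0.01 F die x -0.0 y -0.3 z -3.4 M [ 0.    0.04 -0.02] w 0.0252
t 7.90 die-frame TCP mm: x -126.7 y 0.9 z 24.2 (gauge axis z 40.3) phi 136.77 tiltx 0.01 tilty -0.01 F die x -0.0 y -0.3 z -3.4 M [ 0.    0.04 -0.02] w 0.0252
```

```bash
python3 -m pendant '[10,0.1,-0.022,0,0,0,0,10,0.1,0,0,0,0,0,10,0.1,0,0,0,0,0,10,0.1,0,0,0,0,0,10,0.1,0,0,0,0,0,10,0.05,0,0,0,0,0,10,0.05,0,0,0,0,0,10,0.02,0,0,0,0,0,10,0,0,0,0,0,0]'; python3 die.py;python3 -m pendant '[10,0.03,0,0,0,0,0,10,0.03,0,0,0,0,0,10,0.03,0,0,0,0,0,10,0,0,0,0,0,0]'; python3 die.py
```

```text
time_s: 8.8
position: [0.5643, 0.0829, 0.0243]
tool_rot: [[-0.729, 0.685, 0.0], [0.685, 0.729, -0.0], [-0.0, 0.0, -1.0]]
ft_force: [-0.4, 0.0, -4.0]
grip_width: 0.0249
t 8.80 die-frame TCP mm: x -95.7 y 2.0 z 24.3 (gauge axis z 40.4) phi 136.78 tiltx -0.00 tilty 0.00 F die x 0.3 y 0.3 z -4.0 M [-0.02 -0.02 -0.04] w 0.0249
time_s: 9.2
position: [0.5609, 0.0861, 0.0243]
tool_rot: [[-0.729, 0.685, -0.0], [0.685, 0.729, 0.0], [0.0, -0.0, -1.0]]
ft_force: [0.5, 0.2, -2.8]
grip_width: 0.0249
t 9.20 die-frame TCP mm: x -91.0 y 2.0 z 24.3 (gauge axis z 40.4) phi 136.78 tiltx 0.01 tilty -0.00 F die x -0.3 y -0.5 z -2.8 M [-0.03  0.03 -0.03] w 0.0249
```

```bash
for i in 1; do python3 -m pendant '[10,0.02,0,0,0,0,0,10,0.02,0,0,0,0,0,10,0.02,0,0,0,0,0]' >/dev/null; python3 die.py;python3 -m pendant '[10,0.02,0,0,0,0,0,10,0.02,0,0,0,0,0]'>/dev/null; python3 die.py; done
```

```text
t 9.50 die-frame TCP mm: x -88.2 y 2.0 z 24.3 (gauge axis z 40.4) phi 136.77 tiltx -0.00 tilty 0.00 F die x 0.1 y 0.6 z -3.6 M [ 0.01  0.   -0.03] w 0.0254
t 9.70 die-frame TCP mm: x -86.2 y 2.0 z 24.3 (gauge axis z 40.4) phi 136.77 tiltx -0.00 tilty -0.00 F die x -0.7 y -0.2 z -3.6 M [-0.01 -0.   -0.01] w 0.0249
```

```bash
for i in 1; do python3 -m pendant '[10,0.02,0,0,0,0,0,10,0.02,0,0,0,0,0]' >/dev/null; python3 die.py;python3 -m pendant '[10,0.02,0,0,0,0,0,10,0.02,0,0,0,0,0]'>/dev/null; python3 die.py; done
```

```text
t 9.90 die-frame TCP mm: x -84.2 y 2.0 z 24.3 (gauge axis z 40.4) phi 136.77 tiltx -0.00 tilty 0.00 F die x -0.4 y 0.2 z -3.4 M [ 0.03  0.02 -0.04] w 0.0247
t 10.10 die-frame TCP mm: x -82.2 y 2.0 z 24.3 (gauge axis z 40.4) phi 136.77 tiltx 0.00 tilty 0.00 F die x -0.4 y 0.4 z -4.1 M [ 0.04 -0.02  0.06] w 0.0254
```

```bash
for i in 1; do python3 -m pendant '[10,0.04,0,0,0,0,0,10,0.04,0,0,0,0,0,10,0.04,0,0,0,0,0]' >/dev/null; python3 die.py;python3 -m pendant '[10,0.04,0,0,0,0,0,10,0.04,0,0,0,0,0,10,0.04,0,0,0,0,0]'>/dev/null; python3 die.py; done
```

```text
t 10.40 die-frame TCP mm: x -76.1 y 2.0 z 24.3 (gauge axis z 40.4) phi 136.77 tiltx -0.00 tilty 0.00 F die x -0.4 y 0.4 z -3.6 M [-0.    0.03 -0.02] w 0.0246
t 10.70 die-frame TCP mm: x -70.1 y 1.9 z 24.4 (gauge axis z 40.5) phi 136.77 tiltx -0.01 tilty 0.01 F die x -0.2 y -0.1 z -3.4 M [-0.03  0.02 -0.06] w 0.0247
```

```bash
for i in 1; do python3 -m pendant '[10,0.04,0,0,0,0,0,10,0.04,0,0,0,0,0,10,0.04,0,0,0,0,0]' >/dev/null; python3 die.py;python3 -m pendant '[10,0.04,0,0,0,0,0,10,0.04,0,0,0,0,0,10,0.04,0,0,0,0,0]'>/dev/null; python3 die.py; done
```

```text
t 11.00 die-frame TCP mm: x -64.2 y 1.8 z 24.4 (gauge axis z 40.5) phi 136.77 tiltx -0.01 tilty 0.02 F die x -1.5 y -1.4 z -3.1 M [-0.13  0.1  -0.09] w 0.0249
t 11.30 die-frame TCP mm: x -58.2 y 1.8 z 24.4 (gauge axis z 40.5) phi 136.77 tiltx -0.02 tilty 0.02 F die x -0.7 y -2.1 z -3.4 M [-0.33  0.2  -0.14] w 0.0250
```

```bash
python3 -m pendant '[10,0.04,0.008,0,0,0,0,10,0.04,0,0,0,0,0]' >/dev/null; python3 die.py;python3 -m pendant '[10,0.02,0,0,0,0,0,10,0.02,0,0,0,0,0]'>/dev/null; python3 die.py
```

```text
t 11.50 die-frame TCP mm: x -54.0 y 1.7 z 24.3 (gauge axis z 40.4) phi 136.78 tiltx 0.01 tilty -0.02 F die x -0.4 y -1.4 z -3.3 M [-0.12  0.1  -0.03] w 0.0245
t 11.70 die-frame TCP mm: x -52.1 y 1.6 z 24.3 (gauge axis z 40.4) phi 136.78 tiltx 0.01 tilty -0.01 F die x -0.4 y -0.1 z -3.1 M [-0.05 -0.05 -0.05] w 0.0250
```

```bash
python3 -m pendant '[10,0.02,0,0,0,0,0]' >/dev/null; python3 die.py
```

```text
t 11.80 die-frame TCP mm: x -51.2 y 1.6 z 24.3 (gauge axis z 40.4) phi 136.77 tiltx 0.01 tilty -0.01 F die x -0.9 y -1.2 z -3.3 M [-0.07  0.06 -0.05] w 0.0248
```

```bash
python3 -m pendant '[10,0.02,0,0,0,0,0]' >/dev/null; python3 die.py;python3 -m pendant '[10,0.01,0,0,0,0,0]' >/dev/null; python3 die.py;
```

```text
t 11.90 die-frame TCP mm: x -50.2 y 1.6 z 24.3 (gauge axis z 40.4) phi 136.77 tiltx 0.00 tilty -0.00 F die x -0.9 y -0.1 z -3.4 M [-0.09 -0.04 -0.01] w 0.0251
t 12.00 die-frame TCP mm: x -49.6 y 1.6 z 24.3 (gauge axis z 40.4) phi 136.77 tiltx 0.00 tilty -0.00 F die x -0.8 y -0.7 z -3.2 M [-0.01  0.11 -0.04] w 0.0250
```

```bash
python3 -m pendant '[10,0.01,0,0,0,0,0,10,0.0,0,0,0,0,0]' >/dev/null; python3 die.py;
```

```text
t 12.20 die-frame TCP mm: x -49.6 y 1.5 z 24.4 (gauge axis z 40.5) phi 136.77 tiltx -0.04 tilty 0.01 F die x -2.4 y 1.5 z -3.4 M [ 0.1   0.47 -0.05] w 0.0249
```

```bash
python3 -m pendant '[10,0.01,0,0,0,0,0,10,0.0,0,0,0,0,0]' >/dev/null; python3 die.py;
```

```text
t 12.40 die-frame TCP mm: x -49.6 y 1.5 z 24.4 (gauge axis z 40.5) phi 136.77 tiltx -0.09 tilty 0.02 F die x -6.1 y 1.1 z -4.5 M [ 0.23  0.9  -0.05] w 0.0245
```

```bash
python3 -m pendant '[10,0.01,0,0,0,0,0,10,0.0,0,0,0,0,0]' >/dev/null; python3 die.py;
```

```text
t 12.60 die-frame TCP mm: x -49.5 y 1.5 z 24.5 (gauge axis z 40.6) phi 136.77 tiltx -0.14 tilty 0.03 F die x -7.1 y 2.4 z -4.9 M [ 0.37  1.2  -0.05] w 0.0250
```

```bash
python3 -m pendant '[10,0.01,0,0,0,0,0,10,0.0,0,0,0,0,0,10,0.0,0,0,0,0,0,10,0.0,0,0,0,0,0]' >/dev/null; python3 die.py; python3 - <<'E'
from h import *
s=get_image("scene");cv2.imwrite("pics/home.png",cv2.resize(s["frame"][150:260,340:480,::-1],None,fx=5,fy=5,interpolation=cv2.INTER_CUBIC))
E
```

```text
t 13.00 die-frame TCP mm: x -49.5 y 1.5 z 24.6 (gauge axis z 40.7) phi 136.76 tiltx -0.19 tilty 0.04 F die x -9.6 y 2.0 z -5.3 M [ 0.45  1.54 -0.12] w 0.0247
```

View pics/home.png

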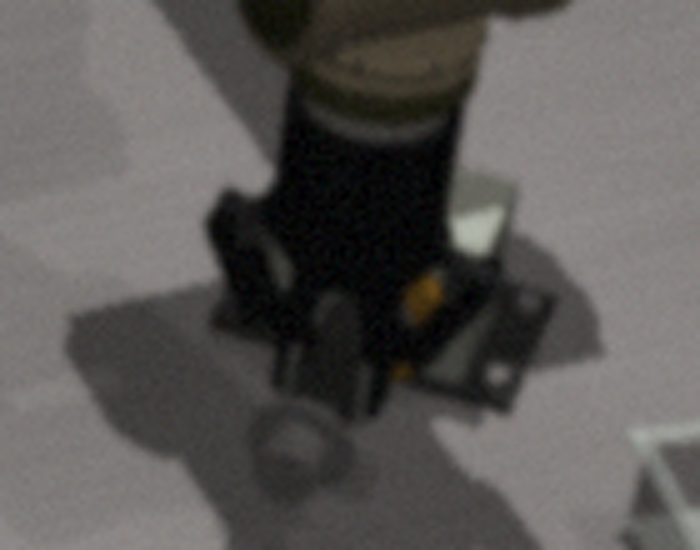

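```bash
python3 -m pendant '[10,-0.04,0,0,0,0,0,10,-0.06,0,0,0,0,0,10,0.0,0,0,0,0,0]' >/dev/null; python3 die.py; for k in 1 2 3; do python3 -m pendant '[10,0,0.008,0,0,0,0,10,0.0,0.008,0,0,0,0]' >/dev/null; python3 die.py; done
```

```text
t 13.35 die-frame TCP mm: x -52.8 y 1.6 z 24.3 (gauge axis z 40.4) phi 136.77 tiltx 0.02 tilty -0.01 F die x -0.1 y 0.3 z -2.8 M [-0.03  0.02  0.03] w 0.0250
t 13.55 die-frame TCP mm: x -52.5 y 0.7 z 24.3 (gauge axis z 40.4) phi 136.78 tiltx 0.02 tilty -0.01 F die x 0.1 y -0.4 z -3.5 M [-0.03 -0.04 -0.01] w 0.0248
t 13.75 die-frame TCP mm: x -52.6 y -0.1 z 24.3 (gauge axis z 40.4) phi 136.78 tiltx 0.01 tilty -0.01 F die x 0.0 y 1.1 z -2.3 M [ 0.08 -0.01  0.06] w 0.0251
t 13.95 die-frame TCP mm: x -52.6 y -0.3 z 24.2 (gauge axis z 40.3) phi 136.81 tiltx 0.03 tilty -0.08 F die x -0.5 y 5.0 z -1.8 M [0.68 0.03 0.29] w 0.0245
```

```bash
python3 -m pendant '[10,0,-0.016,0,0,0,0,10,0.0,-0.016,0,0,0,0,10,0,0,0,0,0,0]' >/dev/null; python3 die.py; for k in 1 2 3; do python3 -m pendant '[10,0,0,0.008,0,0,0,10,0.0,0,0.008,0,0,0]' >/dev/null; python3 die.py; done
```

```text
t 14.25 die-frame TCP mm: x -52.8 y 0.6 z 24.4 (gauge axis z 40.5) phi 136.76 tiltx -0.01 tilty 0.03 F die x 0.9 y 0.4 z -3.0 M [ 0.04 -0.03 -0.  ] w 0.0247
t 14.45 die-frame TCP mm: x -52.8 y 0.7 z 23.5 (gauge axis z 39.6) phi 136.77 tiltx -0.01 tilty 0.01 F die x 0.1 y 0.1 z -3.6 M [ 0.03 -0.04 -0.  ] w 0.0250
t 14.65 die-frame TCP mm: x -52.8 y 0.7 z 22.8 (gauge axis z 38.9) phi 136.77 tiltx -0.00 tilty 0.01 F die x 0.4 y 0.2 z -0.2 M [ 0.02 -0.25  0.04] w 0.0249
t 14.85 die-frame TCP mm: x -52.9 y 0.6 z 22.4 (gauge axis z 38.5) phi 136.77 tiltx -0.02 tilty 0.03 F die x 0.2 y 0.5 z 5.7 M [ 0.24 -0.64  0.12] w 0.0249
```

```bash
python3 -m pendant '[10,0,0,-0.03,0,0,0,10,0.0,0,-0.026,0,0,0,10,0,0,0,0,0,0]' >/dev/null; python3 die.py; for k in 1 2; do python3 -m pendant '[10,0,0,-0.008,0,0,0,10,0.0,0,-0.004,0,0,0]' >/dev/null; python3 die.py; done
```

```text
t 15.15 die-frame TCP mm: x -52.7 y 0.8 z 24.7 (gauge axis z 40.8) phi 136.77 tiltx -0.00 tilty -0.00 F die x 0.0 y 0.5 z -2.8 M [-0.06  0.07  0.01] w 0.0245
t 15.35 die-frame TCP mm: x -52.7 y 0.8 z 25.2 (gauge axis z 41.3) phi 136.77 tiltx 0.01 tilty -0.01 F die x 1.0 y 0.0 z -4.7 M [ 0.04  0.12 -0.03] w 0.0248
t 15.55 die-frame TCP mm: x -52.7 y 0.9 z 25.5 (gauge axis z 41.6) phi 136.77 tiltx 0.01 tilty -0.03 F die x -1.1 y -1.4 z -9.6 M [-0.05  0.49 -0.04] w 0.0246
```

```bash
python3 -m pendant '[10,0,0,0.034,0,0,0,10,0,0,0,0,0,0,10,-0.05,0,0,0,0,0,10,-0.1,0,0,0,0,0,10,-0.1,0,0,0,0,0]'>/dev/null;python3 die.py; python3 -m pendant '[10,-0.1,0,0,0,0,0,10,-0.1,0,0,0,0,0,10,-0.15,0,0,0,0,0,10,-0.15,0,0,0,0,0,10,-0.15,0,0,0,0,0,10,-0.15,0,0,0,0,0,10,-0.15,0,0,0,0,0,10,0,0,0,0,0,0]' >/dev/null; python3 die.py
```

```text
t 16.05 die-frame TCP mm: x -65.8 y 0.7 z 24.4 (gauge axis z 40.5) phi 136.77 tiltx -0.02 tilty 0.01 F die x 0.5 y 0.1 z -2.7 M [0.03 0.   0.01] w 0.0246
t 16.85 die-frame TCP mm: x -113.9 y 0.8 z 24.2 (gauge axis z 40.3) phi 136.73 tiltx -0.04 tilty 0.02 F die x 0.2 y 0.4 z -3.3 M [-0.03 -0.02 -0.04] w 0.0252
```

```bash
python3 -m pendant '[10,-0.4,0,0,0,0,0,10,-0.4,0,-0.4,0,0,0,10,0,0,-0.6,0,0,0,10,0,0,-0.6,0,0,0,10,0,0,-0.4,0,0,0]'>/dev/null; python3 -m pendant '[10,0,0,0,0,0,1,10,0,0,0,0,0,1,10,0,0,0,0,0,1,10,0,0,0,0,0,1,10,0,0,0,0,0,1,10,0,0,0,0,0,1,10,0,0,0,0,0,1,10,0,0,0,0,0,1,10,0,0,0,0,0,1,10,0,0,0,0,0,1,10,0,0,0,0,0,1,10,0,0,0,0,0,1]'  >/dev/null; python3 die.py
python3 -m pendant '[10,0,0,0,0,0,1,10,0,0,0,0,0,1,10,0,0,0,0,0,1,10,0,0,0,0,0,1,10,0,0,0,0,0,1,10,0,0,0,0,0,1,10,0,0,0,0,0,1,10,0,0,0,0,0,1,10,0,0,0,0,0,1,10,0,0,0,0,0,1,10,0,0,0,0,0,0.5,10,0,0,0,0,0,0]'  >/dev/null; python3 die.py; python3 st.py 0.5 0.1 0.1 -43.2
```

```text
t 18.55 die-frame TCP mm: x -152.4 y 0.9 z 124.1 (gauge axis z 140.2) phi 40.45 tiltx -0.02 tilty -0.03 F die x -0.7 y -0.2 z -2.8 M [-0.04  0.06  0.01] w 0.0248
t 19.75 die-frame TCP mm: x -152.4 y 0.9 z 124.1 (gauge axis z 140.2) phi -43.24 tiltx -0.03 tilty 0.02 F die x 0.3 y 0.0 z -3.4 M [-0.04 -0.01  0.1 ] w 0.0246
t 19.75 pos [0.6064 0.0449 0.1241] phi -43.24 tilt 0.03 F [-0.2  0.2 -3.4] w 0.0246 q [ -6.9  32.8  74.1   0.   73.2 126.3]
rows units: shift [-2.305  0.654  0.483] then wz -0.006
```

```bash
python3 -m pendant '[10,0,0,0.5,0,0,0,10,0,0,0.5,0,0,0,10,0,0,0.5,0,0,0,10,0,0,0.4,0,0,0,10,0,0,0.1,0,0,0,10,-0.1,0,0,0,0,0,10,-0.3,0,0,0,0,0,10,-0.3,0,0,0,0,0,10,-0.3,0,0,0,0,0,10,-0.15,0,0,0,0,0,10,0,0,0,0,0,0]'>/dev/null; python3 die.py
```

```text
t 20.85 die-frame TCP mm: x -94.1 y 0.6 z 24.7 (gauge axis z 40.8) phi -43.15 tiltx 0.00 tilty -0.00 F die x 0.3 y -0.7 z -4.0 M [ 0.03 -0.   -0.06] w 0.0244
```

```bash
python3 -m pendant '[10,-0.1,0.004,0.014,0,0,0,10,-0.1,0,0,0,0,0,10,-0.08,0,0,0,0,0,10,-0.04,0,0,0,0,0,10,0,0,0,0,0,0]'>/dev/null; python3 die.py; python3 -m pendant '[10,-0.04,0,0,0,0,0,10,-0.04,0,0,0,0,0,10,-0.04,0,0,0,0,0]'>/dev/null; python3 die.py
```

```text
t 21.35 die-frame TCP mm: x -79.1 y 1.0 z 23.5 (gauge axis z 39.6) phi -43.22 tiltx -0.01 tilty 0.01 F die x -0.1 y -0.7 z -3.4 M [ 0.05 -0.   -0.03] w 0.0250
t 21.65 die-frame TCP mm: x -73.1 y 1.0 z 23.5 (gauge axis z 39.6) phi -43.23 tiltx -0.00 tilty 0.00 F die x -0.4 y 0.3 z -3.1 M [-0.01 -0.05  0.01] w 0.0250
```

```bash
python3 -m pendant '[10,0,-0.004,-0.01,0,0,0,10,-0.02,0,0,0,0,0,10,-0.02,0,0,0,0,0]'>/dev/null; python3 die.py; python3 -m pendant '[10,-0.02,0,0,0,0,0,10,0,0,0,0,0,0]'>/dev/null; python3 die.py; python3 -m pendant '[10,-0.02,0,0,0,0,0,10,0,0,0,0,0,0]'>/dev/null; python3 die.py
```

```text
t 21.95 die-frame TCP mm: x -71.2 y 0.7 z 24.0 (gauge axis z 40.1) phi -43.23 tiltx 0.00 tilty -0.00 F die x 0.2 y 0.3 z -3.6 M [0.   0.   0.05] w 0.0249
t 22.15 die-frame TCP mm: x -70.1 y 0.8 z 24.0 (gauge axis z 40.1) phi -43.23 tiltx -0.01 tilty 0.00 F die x -0.0 y 0.2 z -2.2 M [ 0.   -0.01 -0.03] w 0.0253
t 22.35 die-frame TCP mm: x -69.1 y 0.8 z 24.0 (gauge axis z 40.1) phi -43.23 tiltx -0.01 tilty 0.00 F die x -0.9 y -0.4 z -2.6 M [ 0.05 -0.06  0.04] w 0.0252
```

```bash
for i in 1 2 3; do python3 -m pendant '[10,-0.01,0,0,0,0,0,10,0,0,0,0,0,0]'>/dev/null; python3 die.py; done
```

```text
t 22.55 die-frame TCP mm: x -68.7 y 0.8 z 24.0 (gauge axis z 40.1) phi -43.23 tiltx -0.00 tilty -0.00 F die x -0.2 y -0.4 z -2.7 M [ 0.01 -0.01 -0.04] w 0.0251
t 22.75 die-frame TCP mm: x -68.2 y 0.8 z 24.0 (gauge axis z 40.1) phi -43.23 tiltx -0.00 tilty 0.00 F die x -0.0 y 0.3 z -3.0 M [-0.05 -0.07  0.04] w 0.0247
t 22.95 die-frame TCP mm: x -67.7 y 0.8 z 24.0 (gauge axis z 40.1) phi -43.23 tiltx -0.00 tilty 0.00 F die x 0.1 y -0.4 z -3.6 M [ 0.02  0.01 -0.02] w 0.0248
```

```bash
for i in 1 2 3; do python3 -m pendant '[10,-0.01,0,0,0,0,0,10,0,0,0,0,0,0]'>/dev/null; python3 die.py; done
```

```text
t 23.15 die-frame TCP mm: x -67.2 y 0.8 z 24.0 (gauge axis z 40.1) phi -43.23 tiltx -0.00 tilty 0.00 F die x -0.3 y 0.5 z -3.5 M [ 0.01 -0.02 -0.02] w 0.0249
t 23.35 die-frame TCP mm: x -66.7 y 0.8 z 24.0 (gauge axis z 40.1) phi -43.22 tiltx -0.00 tilty 0.00 F die x -0.3 y -0.3 z -2.6 M [0.02 0.   0.02] w 0.0248
t 23.55 die-frame TCP mm: x -66.2 y 0.8 z 24.0 (gauge axis z 40.1) phi -43.23 tiltx -0.00 tilty 0.00 F die x 0.4 y -0.1 z -2.7 M [ 0.01  0.06 -0.02] w 0.0248
```

```bash
for i in 1 2 3; do python3 -m pendant '[10,-0.01,0,0,0,0,0,10,0,0,0,0,0,0]'>/dev/null; python3 die.py; done
```

```text
t 23.75 die-frame TCP mm: x -65.7 y 0.8 z 24.0 (gauge axis z 40.1) phi -43.23 tiltx 0.00 tilty 0.00 F die x -0.1 y 0.6 z -2.7 M [-0.03  0.06 -0.  ] w 0.0250
t 23.95 die-frame TCP mm: x -65.4 y 0.8 z 24.1 (gauge axis z 40.2) phi -43.22 tiltx 0.03 tilty -0.01 F die x -0.8 y 0.5 z -3.2 M [0.03 0.26 0.01] w 0.0247
t 24.15 die-frame TCP mm: x -65.2 y 0.7 z 24.1 (gauge axis z 40.2) phi -43.22 tiltx 0.06 tilty -0.01 F die x -3.7 y 1.6 z -3.6 M [0.15 0.67 0.05] w 0.0250
```

```bash
for i in 1 2; do python3 -m pendant '[10,-0.01,0,0,0,0,0,10,0,0,0,0,0,0]'>/dev/null; python3 die.py; done
```

```text
t 24.35 die-frame TCP mm: x -65.1 y 0.7 z 24.2 (gauge axis z 40.3) phi -43.22 tiltx 0.11 tilty -0.03 F die x -5.2 y 1.2 z -3.8 M [0.27 0.97 0.11] w 0.0247
t 24.55 die-frame TCP mm: x -65.0 y 0.7 z 24.3 (gauge axis z 40.4) phi -43.22 tiltx 0.15 tilty -0.04 F die x -6.9 y 2.3 z -3.7 M [0.36 1.25 0.05] w 0.0246
```

```bash
for i in 1 2 ; do python3 -m pendant '[10,0,0,0,0,0,0,10,0,0,0,0,0,0,10,0,0,0,0,0,0,10,0,0,0,0,0,0,10,0,0,0,0,0,0,10,0,0,0,0,0,0,10,0,0,0,0,0,0]'>/dev/null; python3 die.py; done
```

```text
t 25.25 die-frame TCP mm: x -65.1 y 0.7 z 24.3 (gauge axis z 40.4) phi -43.23 tiltx 0.15 tilty -0.04 F die x -7.4 y 3.1 z -4.0 M [0.31 1.23 0.06] w 0.0252
t 25.95 die-frame TCP mm: x -65.1 y 0.7 z 24.3 (gauge axis z 40.4) phi -43.23 tiltx 0.15 tilty -0.04 F die x -7.6 y 2.2 z -3.3 M [0.32 1.21 0.08] w 0.0248
```

```bash
python3 -m pendant '[10,0,0.006,0,0,0,0,10,0,0,0,0,0,0,10,0,0,0,0,0,0]'>/dev/null; python3 die.py; python3 -m pendant '[10,0,0.006,0,0,0,0,10,0,0,0,0,0,0,10,0,0,0,0,0,0]'>/dev/null; python3 die.py;  python3 -m pendant '[10,0,0,0,0,0,0,10,0,0,0,0,0,0,10,0,0,0,0,0,0,10,0,0,0,0,0,0,10,0,0,0,0,0,0,10,0,0,0,0,0,0,10,0,0,0,0,0,0,10,0,0,0,0,0,0,10,0,0,0,0,0,0,10,0,0,0,0,0,0]'>/dev/null; python3 die.py
```

```text
t 26.25 die-frame TCP mm: x -65.0 y 0.8 z 24.3 (gauge axis z 40.4) phi -43.24 tiltx 0.14 tilty -0.06 F die x -7.5 y 1.4 z -3.3 M [ 0.15  1.18 -0.  ] w 0.0247
t 26.55 die-frame TCP mm: x -64.9 y 0.9 z 24.3 (gauge axis z 40.4) phi -43.25 tiltx 0.14 tilty -0.08 F die x -6.4 y 0.2 z -4.1 M [ 0.04  1.15 -0.02] w 0.0244
t 27.55 die-frame TCP mm: x -65.0 y 1.0 z 24.3 (gauge axis z 40.4) phi -43.25 tiltx 0.14 tilty -0.08 F die x -6.8 y -0.0 z -4.6 M [ 0.05  1.17 -0.03] w 0.0247
```

```bash
python3 -m pendant '[10,0.05,0,0,0,0,0,10,0.15,0,0,0,0,0,10,0.3,0,0,0,0,0,10,0.4,0,0,0,0,0,10,0.4,0,-0.3,0,0,0,10,0.2,0,-0.6,0,0,0,10,0,0,-0.6,0,0,0,10,0,0,-0.6,0,0,0,10,0,0,-0.4,0,0,0]'>/dev/null; python3 -m pendant '[10,0,0,0,0,0,-0.9,10,0,0,0,0,0,-0.9,10,0,0,0,0,0,-0.9,10,0,0,0,0,0,-0.9,10,0,0,0,0,0,-0.9,10,0,0,0,0,0,-0.9,10,0,0,0,0,0,-0.9,10,0,0,0,0,0,-0.72,10,0,0,0,0,0,0]'>/dev/null; python3 st.py 0.5455 -0.2537 0.15 13.0
```

```text
t 29.35 pos [0.5964 0.0532 0.1489] phi 12.95 tilt 0.02 F [ 1.1 -1.1 -2.6] w 0.0249 q [-6.2 30.5 73.8  0.  75.7 70.8]
rows units: shift [-2.368  5.753 -0.022] then wz -0.006
```

```bash
python3 -m pendant '[10,-0.296,0.719,0,0,0,0,10,-0.296,0.719,0,0,0,0,10,-0.296,0.719,0,0,0,0,10,-0.296,0.719,0,0,0,0,10,-0.296,0.719,0,0,0,0,10,-0.296,0.719,0,0,0,0,10,-0.296,0.719,0,0,0,0,10,-0.296,0.719,0,0,0,0,10,0,0,0,0,0,0,10,0,0,0,0,0,0]'>/dev/null; python3 st.py 0.5455 -0.2537 0.065 13.0
```

```text
t 30.35 pos [ 0.5447 -0.2539  0.1487] phi 12.70 tilt 0.04 F [-0.6  0.9 -3.5] w 0.0246 q [-36.3  30.7  73.4   0.   75.9  41. ]
rows units: shift [0.016 0.    1.675] then wz -0.037
```

```bash
python3 -m pendant '[10,0.016,0,0.5,0,0,-0.037,10,0,0,0.5,0,0,0,10,0,0,0.5,0,0,0,10,0,0,0.3,0,0,0,10,0,0,0,0,0,0,10,0,0,0,0,0,0]'>/dev/null; python3 st.py 0.5455 -0.2537 0.04 13.0
```

```text
t 30.95 pos [ 0.5463 -0.2523  0.0596] phi 13.24 tilt 0.03 F [-0.4 -0.2 -3.2] w 0.0245 q [-36.1  36.4  79.3   0.   64.2  40.7]
rows units: shift [-0.022  0.024  0.392] then wz 0.03
```

```bash
python3 -m pendant '[10,-0.022,0.024,0.05,0,0,0.03,10,0,0,0.08,0,0,0,10,0,0,0.08,0,0,0,10,0,0,0.08,0,0,0,10,0,0,0,0,0,0]'>/dev/null; python3 st.py 0.5455 -0.2537 0.035 13.0; python3 -m pendant '[10,0,0,0.06,0,0,0,10,0,0,0.06,0,0,0,10,0,0,0,0,0,0]'>/dev/null; python3 st.py 0.5455 -0.2537 0.03 13.0
```

```text
t 31.45 pos [ 0.5447 -0.254   0.0439] phi 12.98 tilt 0.07 F [-0.7 -0.2 -3. ] w 0.0248 q [-36.3  37.5  80.2   0.   62.3  40.7]
rows units: shift [ 0.017 -0.003  0.178] then wz -0.003
t 31.75 pos [ 0.5448 -0.2541  0.0381] phi 12.99 tilt 0.05 F [-0.6 -0.  -2.2] w 0.0248 q [-36.3  38.   80.5   0.   61.6  40.7]
rows units: shift [ 0.015 -0.004  0.161] then wz -0.001
```

```bash
python3 -m pendant '[10,0.015,0,0.05,0,0,0,10,0,0,0.05,0,0,0,10,0,0,0.03,0,0,0,10,0,0,0,0,0,0]'>/dev/null; python3 st.py 0.5455 -0.2537 0.0299 13.0; python3 -m pendant '[10,0,0,0.014,0,0,0,10,0,0,0,0,0,0]'>/dev/null; python3 st.py 0.5455 -0.2537 0.0299 13.0
```

```text
t 32.15 pos [ 0.5456 -0.254   0.0317] phi 12.99 tilt 0.03 F [ 1.6 -0.  -2.7] w 0.0249 q [-36.2  38.5  80.7  -0.   60.8  40.8]
rows units: shift [-0.001 -0.006  0.037] then wz -0.002
t 32.35 pos [ 0.5457 -0.2541  0.0313] phi 12.98 tilt 0.00 F [ 0.5 -0.7 -3.4] w 0.0249 q [-36.2  38.5  80.7   0.   60.7  40.8]
rows units: shift [-0.003 -0.008  0.028] then wz -0.002
```

```bash
for i in 1 2 3; do python3 -m pendant '[10,0,0,0.014,0,0,0,10,0,0,0,0,0,0]'>/dev/null; python3 st.py 0.5455 -0.2537 0.0299 13.0;done
```

```text
t 32.55 pos [ 0.5457 -0.254   0.0306] phi 12.99 tilt 0.00 F [-0.7 -0.5 -2.7] w 0.0249 q [-36.2  38.6  80.8   0.   60.6  40.8]
rows units: shift [-0.002 -0.007  0.014] then wz -0.002
t 32.75 pos [ 0.5458 -0.254   0.03  ] phi 12.99 tilt 0.01 F [ 0.3  0.4 -3.2] w 0.0245 q [-36.2  38.7  80.8   0.   60.6  40.8]
rows units: shift [-0.004 -0.008  0.001] then wz -0.001
t 32.95 pos [ 0.5458 -0.2541  0.0299] phi 12.99 tilt 0.03 F [-2.4  1.1  4.4] w 0.0249 q [-36.2  38.7  80.8  -0.   60.5  40.8]
rows units: shift [-0.004 -0.009 -0.   ] then wz -0.001
```

```bash
python3 -m pendant '[30,0,0,0,0,0,0,40,0,0,0,0,0,0,50,0,0,0,0,0,0,60,0,0,0,0,0,0,60,0,0,0,0,0,0]'>/dev/null; python3 st.py; python3 -m pendant '[60,0,0,-0.1,0,0,0,60,0,0,-0.2,0,0,0,60,0,0,-0.3,0,0,0,60,0,0,-0.5,0,0,0,60,0,0,-0.6,0,0,0,60,0,0,-0.6,0,0,0,60,-0.6,0,-0.6,0,0,0,60,-0.8,0,0,0,0,0,60,-0.8,0,0,0,0,0,60,-0.6,0.6,0,0,0,0,60,-0.4,0.6,0,0,0,0,60,0,0,0,0,0,0]'>/dev/null; python3 st.py
python3 - <<'E'
from h import *
for n in("scene","top"):
    s=get_image(n);cv2.imwrite(f"pics/end_{n}.png",s["frame"][:,:,::-1]);np.savez(f"end_{n}.npz",**s)
E
```

```text
t 33.45 pos [ 0.5457 -0.2541  0.0292] phi 12.99 tilt 0.00 F [-0.5  0.2  0.1] w 0.0601 q [-36.2  38.7  80.8  -0.   60.5  40.8]
t 34.65 pos [ 0.4018 -0.3519  0.1752] phi 12.75 tilt 0.15 F [ 0.5 -0.  -0.6] w 0.0603 q [-53.9  22.9  82.4  -0.   74.5  23.4]
```

View pics/end_scene.png

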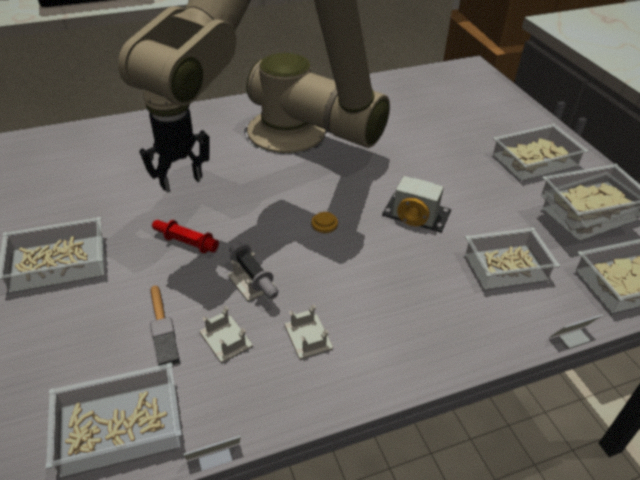

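View pics/end_top.png

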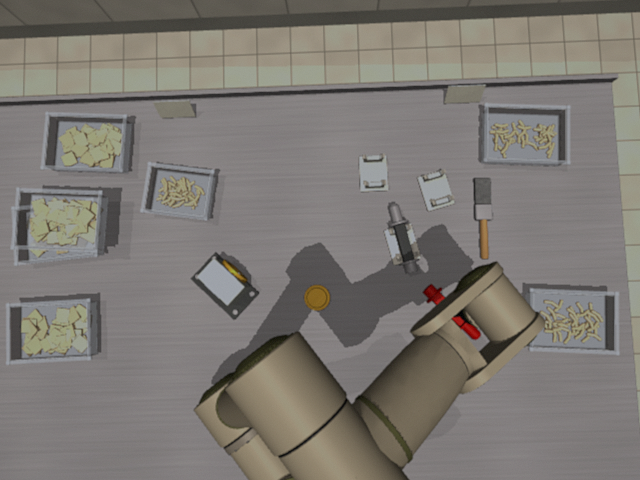

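```bash
python3 - <<'E'
from h import *
a=dict(np.load("top0.npz"));b=dict(np.load("end_top.npz"))
for n,d in(("start",a),("end",b)):
    P=cloud(d);r=np.zeros((480,640),bool);r[195:280,375:430]=1
    q=P[r&(P[:,:,2]>.052)];l=cv2.fitLine(q[:,:2].astype(np.float32),cv2.DIST_HUBER,0,.01,.01).ravel();u=l[:2]*np.sign(l[0]);t=(q[:,:2]-l[2:])@u
    print(n,np.degrees(np.arctan2(u[1],u[0])),l[2:]+u*(t.max()-.095),"go z",np.median(q[t>.05][:,2]),"mid",np.median(q[abs(t)<.03][:,2]),"nogo",np.median(q[t<-.06][:,2]))
df=np.abs(a["frame"].astype(int)-b["frame"]).max(2);print(df[100:220,350:500].mean(), df[90:240,0:220].mean(),df[180:265,470:500].mean())
close_job();print(observe()["time_s"])
E
```

```text
start 13.609872 [ 0.54507692 -0.25230327] go z 0.05580680577679163 mid 0.05724789510952103 nogo 0.058092855107062205
end 13.117848 [ 0.54475679 -0.25082367] go z 0.055613965350763725 mid 0.05753123091088973 nogo 0.05874083248499362
1.9295555555555555 1.8911515151515152 3.303529411764706
the job is handed in; nothing more can be done
the job is handed in; nothing more can be done
```

The gauge check is done and the job is handed in, at about 35 s of the 72 s allowed: the bore took the go end and refused the no-go end.

- **Go end:** I found the flange in the camera images and slid the go end in until the collar stopped on it. The axial push rose to about 10 N, with no further travel. While it was in the bore I felt for the walls at a few newtons. This put the true bore axis about 0.8 mm sideways and 6 mm low, and I then drew the gauge out.
- **No-go end:** I turned the gauge round and brought this end in on that axis. It stopped at an estimated 5 mm past the face, as expected for a refusal. I held it there for about 3 s at about 7 N, with the sideways force trimmed to nearly zero over the last second.
- **Return:** I laid the gauge back in the same rest, felt it seat, let go and moved the arm clear.

**Last checks:**
- The gauge lies within about 1.5 mm and 0.5° of where it started, at the same height, which is within the camera error.
- In the final pictures the other things look unmoved.
- In the highest readings I took, the push on the bush stayed at about 10 N, against the 25 N limit.

**Not confirmed by sight:** the arm blocked both cameras' view of the bore. "Collar home" and the no-go depth therefore rest on the force and position readings. No check failed or disagreed.

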